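# Push the flat battery through the return box flap

### The job

Two battery packs lie on the white slides of the black return box: with your fingertips, push the red one along its slide and through its blue hanging flap until it drops into the box, then draw your fingers back so that the flap hangs shut again. Only push it, do not pick it up; leave the green pack, its flap and everything else on the table as they are.

Things in the scene. Friction and masses are not known exactly. Their poses are not given: they have to be found in the camera images.
- box: Fixed black return box, upright, 310 x 212 mm, 176 tall. Origin on the table below the plane of its two flaps, midway between its two slides. x axis: the feed direction, level, from the slides in through the flaps; y left, z up. Slides' centre lines at y = +50 (left) and -50 mm (right), tops at z = 100 mm. At x below 0 all is open above.
- slide_left (a point): Middle of the outer (open) end of the left white slide, on its top, at x = -160 mm in the box's frame. The slide is level and ends inside the box in an edge at x = +18 mm. It has kerbs 8 mm high and 6 mm wide on both sides, inner faces 54 mm apart, from x = -160 to -4 mm.
- slide_right (a point): The same point of the right slide.
- mouth_left (a point): Point on top of the left slide (100 mm above the table), on its centre line, in the plane of the left flap (x = 0 in the box's frame). The mouth is 64 mm wide.
- mouth_right (a point): The same point of the right slide, under the right flap.
- lintel (a point): Middle of the lower front edge of the bar across the top of both mouths: front face at x = +2 mm in the box's frame, 166 to 176 mm above the table. A clear roof follows behind it, so fingers pointing straight down can come up to the flap but not beyond it.
- pit (a point): Centre of the pit's floor, 5 mm above the table. The pit, common to both slides, lies behind the slides' inner edges, 95 mm deep, up to x = 150 mm in the box's frame.
- flap_left (a joint): Angle of the left blue flap, rad: 0 = hanging shut, positive = swung inward and up, at most 1.5; it cannot swing outward. Plate 58 wide, 57 tall, 4 mm thick, 60 g, front face in the flap plane, hinge 162 mm above the table, lower edge 3 mm above the slide. It yields to under 1 N and falls shut by its own weight.
- flap_right (a joint): The same for the right flap.
- red_pack_center (a point): Centre of the red battery pack: 70 mm long (its x axis, along the slide), 44 wide, 26 tall, about 140 g, on either slide, nose 34 to 96 mm short of the flap at the start. Pushed along the slide it opens the flap with its nose and tips into the pit once its centre is past the slide's inner edge, its outer end then still about 17 mm outside the flap.
- green_pack_center (a point): Centre of the green battery pack, of the same size, on the other slide.
- can: aluminium drinks can, 58 mm wide, 130 mm tall, standing beside the box; origin at its underside.
- tin: open steel cup, 72 mm wide, 50 mm tall, beside the slides; origin at its underside.
- flask: black drinking flask, 72 mm wide, 230 mm tall; origin at its underside.
- driver: screwdriver with a yellow handle, lying on the table; origin at its underside (of the middle of the tool).
- board: green circuit board, 70 x 45 mm, 16 mm tall, lying on the table; origin at its underside.
- mouse: grey computer mouse, 100 x 58 x 34 mm; origin at its underside.
- red_pack: The red battery pack itself; origin at the centre of its underside, x axis along its length.
Things that resemble listed ones, but are neither listed nor needed, are in the scene too. Of the things shaped like the part that bears green_pack_center, the green one is meant.

How it is judged:
By the outcome, as a careful person would: the job done as asked, in the order asked, and still so for the second after the job is handed in, with the robot touching nothing.
It also fails if it takes over 35 s, if anything falls off the work surface, if the arm or the gripper's body presses on something with over 40 N, if the wrist force passes 120 N, or if a joint passes its speed limit or range.

### The arm

A 7-joint arm with a two-finger parallel gripper is mounted at the origin on the work surface. World frame = base frame: x ahead of the robot, y to its left, z up, the work surface at z = 0. Lengths are in m, angles in rad, forces in N, time in s.
With the tool pointing down it reaches from about 0.425 to 0.95 m from the base axis. Payload 4.7 kg.
Tool frame: the origin (TCP) lies at the very end of the fingers, on their centre line; the grasp point (between the pads) lies behind it (robot.grasp_offset is the z of the grasp point in the tool frame, in m); z points along the fingers, x is the direction in which the jaws open and shut, and the axes are right-handed (so a half turn about z gives the same grasp; the last joint's range is limited). The gripper opens to 85 mm and grips with 20 to 120 N. Pads are 22 mm wide; open, the fingers measure 114 mm over their backs; the gripper's body (76 mm by 85 mm) begins 54 mm behind the grasp point. The pads swing forward as they close: fully open they stand 13 mm farther back than shut.
Start: joints at [-1.156, 0.469, -0.049, 1.532, 0.024, 1.141, -0.082], TCP at [0.29, 0.61, 0.231] pointing down, gripper open.
Joint ranges: [-2.59, 2.59], [-0.33, 1.99], [-1.39, 1.29], [0.1, 2.45], [-1.04, 4.18], [0.21, 1.99], [-2.66, 2.66]. Speed limits (rad/s): [2.57, 2.57, 3.14, 3.14, 3.14, 3.14, 3.14].

### API

Orientations are given as [roll, pitch, yaw] about the fixed x, y, z axes, in that order (R = Rz(yaw) Ry(pitch) Rx(roll)).
In Python, from plant import monitor, viewer, ticket, robot gives the robot as it stands.
- The arm moves only by the tool jog_arm, never from a script. Its argument "plan" is a list of rows, each a list of 6 numbers: the shift along the world's x, y, z each as a share of 60 cm, from -1 to 1, then the turn, a rotation vector about the world's x, y, z each as a share of 60 degrees, from -1 to 1. In form: [[dx, dy, dz, ax, ay, az], ...]. A call has 1 to 5 rows; each row shifts and turns the commanded pose from where the row before left it; what a row does not reach is not made up. A row lasts 1/8 s, in which the tool goes at most 62.5 mm and 10.7 degrees, less where a joint would pass 70% of its speed; a pose out of reach is approached as far as the arm can. A call with a number of a shift or a turn outside -1 to 1 is refused whole. A call with a gripper value outside its range is refused whole. "hand" is the opening in per cent of the stroke, from 0 (shut) to 100 (fully open), set as the call begins (left out, the last holds). The fingers move at their own pace and stop on an object; "squeeze" is the grip in N (left out, the last holds). Time passes only in rows, so rows that do not move let the fingers close. It gives the time, the measured TCP pose, the force and the opening at its end, in the units of the state.
- monitor.read_state(): the state, without advancing time (a new reading comes with each control period).
- viewer.get_image(name): name is "side" or "top" or "wrist"; returns a dict with "color" (420x560x3 uint8, red, green, blue), "z_map" (420x560 float32, m along the optical axis (not along the pixel's ray), 0 where there is no reading), "camera_matrix" (3x3 intrinsics, pixels), "position" and "attitude" of the camera in the world; the wrist camera has in their place "tool_from_camera" (4x4, takes a point from camera to tool coordinates, whose origin is the TCP and whose axes are the tool frame's). Camera axes: x right, y up, looking along -z (the intrinsics and any distortion apply to the point x, -y, -z); pixel columns grow to the right and rows downward; lengths in m; the calibration is good to about 2 mm. The wrist camera is an equidistant fisheye: a pixel r from the principal point sees the ray r / f radians off the axis. A picture is of the moment at which its call begins: read the wrist's pose just before it.
- ticket.job_done(): hands the job in, once; it reports no verdict.
The state is a dict: "clock": time; "joints": joint angles; "dq": joint speeds; "joint_efforts": joint torques, N m; "tool_pos": TCP position; "ee_rot": TCP orientation; "ft_force": force on the tool from outside, world axes, zero at the start; "torque": the same for the moment, N m; "finger_gap": finger opening in m.
Only numpy, scipy, OpenCV 4.12 (cv2) and the standard library are available. Lean on these libraries where they do the work, as an engineer would, in place of code of your own. Each camera call takes 0.05 s, during which the arm holds its last target.

## Working session

There is one attempt and no reset: what is moved stays moved. The work goes in short steps, Python scripts to look and compute and a tool call to move; the robot and the scene stay as the last step left them, time stands still between calls to the robot, and variables do not carry over. Pictures are saved under pics/ and viewed, and the job is handed in when it is done.

Besides the shell and the picture viewer there is one more tool, called after "Request:" by a JSON object that holds its "op" and its "data", one argument or row to a line. jog_arm: Moves the arm, as the interface text tells. Its arguments: {"type":"object","properties":{"plan":{"type":"array"},"hand":{"type":"number"},"squeeze":{"type":"number"}},"required":["plan"]}

```bash
mkdir -p pics; cat > h.py <<'E'
import numpy as np,cv2
from plant import monitor,viewer,ticket,robot
from scipy.spatial.transform import Rotation as R
E
python3 - <<'E'
from h import *
s=monitor.read_state(); print(s['clock'],s['tool_pos'],s['ee_rot'],s['finger_gap'])
d={}
for n in ('side','top'):
    g=viewer.get_image(n); cv2.imwrite(f'pics/{n}0.png',g['color'][:,:,::-1]); np.savez(f'{n}0.npz',**g)
    print(n,g['camera_matrix'],g['position'],g['attitude'],[k for k in g])
print(robot.grasp_offset)
E
```

```text
0.0 [0.28957511 0.60907656 0.23024753] [3.14148145e+00 1.97763743e-03 1.12703833e+00] 0.08515440141516557
side [[526.19389989   0.         285.89499827]
 [  0.         526.19389989 207.52090344]
 [  0.           0.           1.        ]] [ 0.09424858 -0.98094691  0.99852063] [ 0.88984614 -0.00381717 -0.45498781] ['color', 'z_map', 'camera_matrix', 'position', 'attitude']
top [[445.20942332   0.         281.77037014]
 [  0.         445.20942332 209.43007277]
 [  0.           0.           1.        ]] [0.46672126 0.01254579 1.40686353] [ 0.07893244 -0.02084286 -1.57328391] ['color', 'z_map', 'camera_matrix', 'position', 'attitude']
-0.0187
```

View pics/top0.png

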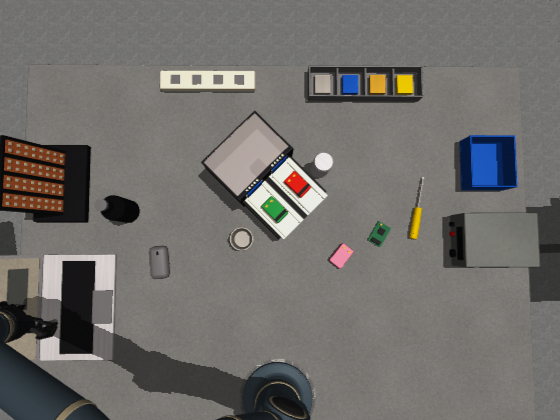

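View pics/side0.png

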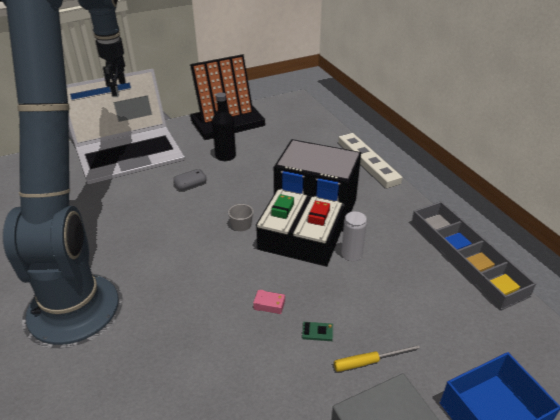

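The top view shows the red pack on the right slide at about (297,184) and the green one at (274,209). The feed direction runs up-left, and the can is at (323,161).

```bash
cat >> h.py <<'E'
def world(g,uv,z=None):
    K=g['camera_matrix'];uv=np.atleast_2d(np.array(uv,float))
    r=np.c_[(uv[:,0]-K[0,2])/K[0,0],-(uv[:,1]-K[1,2])/K[1,1],-np.ones(len(uv))]
    M=R.from_euler('xyz',g['attitude']).as_matrix()
    r=r@M.T; p=np.array(g['position'])
    if z is None:
        d=g['z_map'][uv[:,1].astype(int),uv[:,0].astype(int)][:,None]; return p+r*d
    return p+r*((z-p[2])/r[:,2])[:,None]
def comp(m,minA=15):
    n,l,st,c=cv2.connectedComponentsWithStats(m.astype(np.uint8))
    return [(l==i) for i in range(1,n) if st[i,4]>=minA]
E
python3 - <<'E'
from h import *
for n in ('top','side'):
    g=dict(np.load(n+'0.npz')); c=g['color'].astype(int); r,gr,b=c[...,0],c[...,1],c[...,2]
    hsv=cv2.cvtColor(g['color'],cv2.COLOR_RGB2HSV)
    h,s,v=[hsv[...,i].astype(int) for i in range(3)]
    for name,m in (('red',((h<6)|(h>174))&(s>180)&(v>80)),('green',(h>45)&(h<80)&(s>120)&(v>50)),('white',(s<40)&(v>200)),('blue',(h>100)&(h<130)&(s>150)&(v>50))):
        for k in comp(m,40):
            vv,uu=np.nonzero(k); P=world(g,np.c_[uu,vv])
            rect=cv2.minAreaRect(np.c_[uu,vv].astype(np.float32))
            print(n,name,len(uu),np.round([uu.mean(),vv.mean()],1),'med',np.round(np.median(P,0),3),'z',np.round(np.percentile(P[:,2],[5,50,95]),3),'rect',np.round(rect[0],1),np.round(rect[1],1),round(rect[2],1))
g=dict(np.load('top0.npz'));im=g['color'][90:260,190:350,::-1];cv2.imwrite('pics/crop.png',cv2.resize(im,None,fx=3.5,fy=3.5,interpolation=cv2.INTER_CUBIC))
g=dict(np.load('side0.npz'));im=g['color'][130:270,220:400,::-1];cv2.imwrite('pics/crop2.png',cv2.resize(im,None,fx=4,fy=4,interpolation=cv2.INTER_CUBIC))
E
```

```text
top red 260 [295.7 182.5] med [ 0.645 -0.056  0.126] z [0.121 0.126 0.129] rect [295.5 182. ] [17.7 14.8] 45.0
top green 258 [272.6 207.6] med [0.572 0.011 0.126] z [0.121 0.126 0.13 ] rect [272.8 207.3] [18.4 14.8] 45.0
top green 196 [378.8 233.2] med [ 0.499 -0.321  0.008] z [0.003 0.008 0.014] rect [378.7 233.7] [13.8 21.5] 29.7
top white 1209 [206.6  78.9] med [0.991 0.22  0.03 ] z [0.025 0.03  0.035] rect [207.  79.] [94. 16.] 0.0
top white 244 [323.2 161.1] med [ 0.709 -0.135  0.13 ] z [0.126 0.13  0.134] rect [323.5 161. ] [16. 17.] 90.0
top white 948 [298.7 186.2] med [ 0.633 -0.072  0.1  ] z [0.095 0.1   0.109] rect [298.  185.5] [54.4 27.6] 45.0
top white 984 [274. 210.] med [0.567 0.008 0.101] z [0.095 0.101 0.11 ] rect [273.8 209.8] [54.4 26.9] 45.0
top white 1577 [ 76.6 272.3] med [0.387 0.642 0.016] z [0.011 0.016 0.02 ] rect [ 78.5 277. ] [44. 71.] 90.0
top white 89 [105.9 326.4] med [0.221 0.517 0.016] z [0.011 0.016 0.021] rect [103.8 328. ] [ 8.9 17. ] 86.6
top white 400 [ 50.1 348.7] med [0.154 0.686 0.016] z [0.011 0.016 0.021] rect [ 51.5 348. ] [22. 21.] 90.0
to
[... 1738 characters left out ...]
05] rect [331.2 221.1] [ 2.  39.4] 23.2
side blue 43 [123.2  85.8] med [0.328 0.769 0.18 ] z [0.173 0.18  0.186] rect [123.   85.5] [ 4.5 10.4] 78.7
side blue 142 [90.4 92.4] med [0.219 0.77  0.178] z [0.172 0.178 0.185] rect [90.3 92.4] [ 3.9 37.7] 78.4
side blue 385 [292.  181.4] med [0.628 0.066 0.14 ] z [0.109 0.14  0.169] rect [292.  181.5] [21. 20.] 90.0
side blue 398 [327.1 188.7] med [ 0.698 -0.006  0.14 ] z [0.11  0.14  0.168] rect [326.8 188.8] [22.4 18.8] 11.3
side blue 238 [458.2 240.5] med [ 0.985 -0.238  0.027] z [0.023 0.027 0.03 ] rect [458. 240.] [21.2 14.1] 45.0
side blue 5380 [497.6 393.7] med [ 0.76  -0.635  0.027] z [0.004 0.027 0.081] rect [499.5 386. ] [ 66. 119.] 90.0
```

View pics/crop.png

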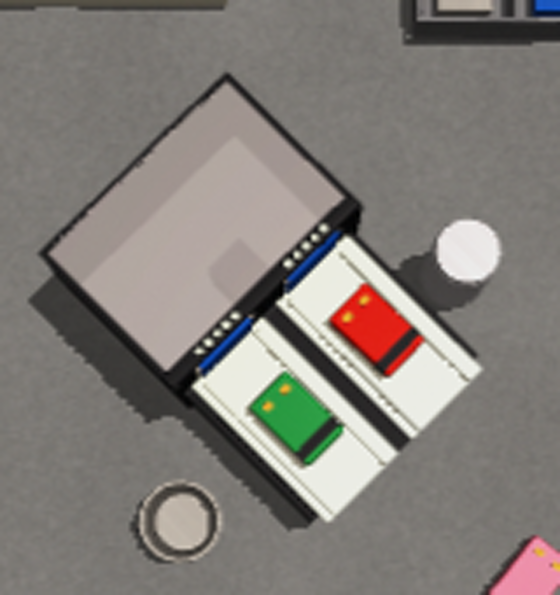

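View pics/crop2.png

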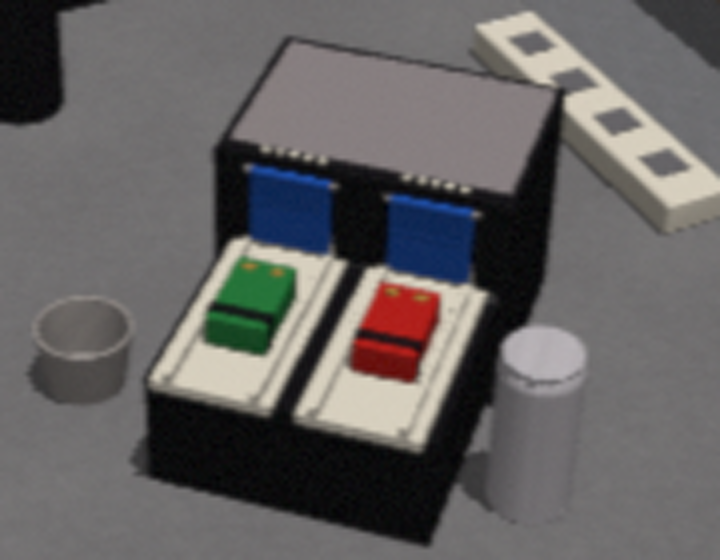

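```bash
python3 - <<'E'
from h import *
g=dict(np.load('top0.npz'));hsv=cv2.cvtColor(g['color'],cv2.COLOR_RGB2HSV)
h,s,v=[hsv[...,i].astype(int) for i in range(3)]
C=[]
for k in comp((s<40)&(v>150),700):
    vv,uu=np.nonzero(k)
    if not(200<uu.mean()<320 and 170<vv.mean()<230):continue
    w=world(g,np.c_[uu,vv],.104); r=cv2.minAreaRect((w[:,:2]*1000).astype(np.float32)); print(r,np.round(cv2.boxPoints(r),1).tolist())
    C.append(r)
s_=dict(np.load('side0.npz'))
f=[]
for uv in ((327.1,188.7),(292,181.4)): 
    f.append(world(s_,[uv],.1335)); print(f[-1])
y=(f[1]-f[0])[0,:2]; th=np.arctan2(y[1],y[0])-np.pi/2; print('yaw flaps',np.degrees(th))
w=(np.array(C[0][0])-np.array(C[1][0])); print(w,np.degrees(np.arctan2(w[1],w[0])))
K=((h<6)|(h>174))&(s>150)&(v>60)
k=cv2.morphologyEx(K.astype(np.uint8),cv2.MORPH_CLOSE,np.ones((5,5)))
for q in comp(k,200):
    vv,uu=np.nonzero(q)
    w=world(g,np.c_[uu,vv],.126);r=cv2.minAreaRect((w[:,:2]*1000).astype(np.float32));print('red',r,np.round(cv2.boxPoints(r),1).tolist())
E
```

```text
((640.8925170898438, -62.84809875488281), (161.21304321289062, 82.14423370361328), 44.74382400512695) [[554.7000122070312, -90.4000015258789], [612.5999755859375, -148.8000030517578], [727.0999755859375, -35.29999923706055], [669.2000122070312, 23.100000381469727]]
((569.2021484375, 8.806892395019531), (160.37367248535156, 82.95452117919922), 44.7776985168457) [[483.1000061035156, -18.200000762939453], [541.5, -77.0999984741211], [655.2999877929688, 35.79999923706055], [596.9000244140625, 94.69999694824219]]
[[0.70369736 0.0010007  0.1335    ]]
[[0.63240272 0.07291168 0.1335    ]]
yaw flaps 44.75341066225348
[ 71.69036865 -71.65499115] -44.98585945480727
red ((642.1024169921875, -58.92462921142578), (65.832275390625, 45.41908264160156), 45.156280517578125) [[602.7999877929688, -66.19999694824219], [635.0, -98.30000305175781], [681.4000244140625, -51.599998474121094], [649.2000122070312, -19.600000381469727]]
```

Request:
{"op": "jog_arm", "data": {
  "plan": [
    [0.0324, -0.081, 0.016, 0, 0, -0.122],
    [0.0324, -0.081, 0.016, 0, 0, -0.122],
    [0.0324, -0.081, 0.016, 0, 0, -0.122],
    [0.0324, -0.081, 0.016, 0, 0, -0.122],
    [0.0324, -0.081, 0.016, 0, 0, -0.122]
  ],
  "hand": 0
}}

```text
clock: 0.72
tool_pos: [0.3873, 0.3648, 0.2793]
ee_rot: [3.141, 0.0, 0.484]
ft_force: [1.1, 0.7, -0.2]
finger_gap: -0.0001
```

Request:
{"op": "jog_arm", "data": {
  "plan": [
    [0.0324, -0.081, 0, 0, 0, -0.122],
    [0.0324, -0.081, 0, 0, 0, -0.122],
    [0.0324, -0.081, 0, 0, 0, -0.122],
    [0.0324, -0.081, 0, 0, 0, -0.122],
    [0.0324, -0.081, 0, 0, 0, -0.122]
  ]
}}

```text
clock: 1.35
tool_pos: [0.4843, 0.122, 0.2792]
ee_rot: [-3.141, 0.0, -0.155]
ft_force: [1.0, 0.3, 0.8]
finger_gap: 0.0002
```

Request:
{"op": "jog_arm", "data": {
  "plan": [
    [0.0324, -0.081, 0, 0, 0, -0.122],
    [0.0324, -0.081, 0, 0, 0, -0.122],
    [0.0324, -0.081, 0, 0, 0, -0.122],
    [0.0324, -0.081, 0, 0, 0, -0.122],
    [0.0324, -0.081, 0, 0, 0, -0.122]
  ]
}}

```text
clock: 1.98
tool_pos: [0.5817, -0.1206, 0.2791]
ee_rot: [-3.142, 0.0, -0.793]
ft_force: [0.6, 0.0, -0.4]
finger_gap: -0.0001
```

Request:
{"op": "jog_arm", "data": {
  "plan": [
    [0, 0, -0.05, 0.059, -0.059, 0],
    [0, 0, -0.05, 0.059, -0.059, 0],
    [0, 0, -0.05, 0.059, -0.059, 0],
    [0, 0, -0.05, 0, 0, 0],
    [0, 0, 0, 0, 0, 0]
  ]
}}

```text
clock: 2.6
tool_pos: [0.5794, -0.1189, 0.1569]
ee_rot: [-2.883, 0.006, -0.79]
ft_force: [0.2, 0.3, -0.2]
finger_gap: -0.0001
```

```bash
python3 - <<'E'
from h import *
s=monitor.read_state(); print(s['tool_pos'],s['ee_rot'],s['ft_force'])
o=[]
for n in ('top','side','wrist'):
    g=viewer.get_image(n)
    np.savez(n+'1.npz',**g)
    im=g['color'][:,:,::-1]
    if n=='top': im=cv2.resize(im[90:260,190:350],None,fx=3.5,fy=3.5)
    if n=='side': im=cv2.resize(im[130:270,220:400],None,fx=4,fy=4)
    cv2.imwrite(f'pics/{n}1.png',im)
E
```

```text
[ 0.57942759 -0.1188957   0.15693849] [-2.88260621  0.00574101 -0.7896649 ] [ 0.16502002  0.29078331 -0.15267366]
```

View pics/top1.png

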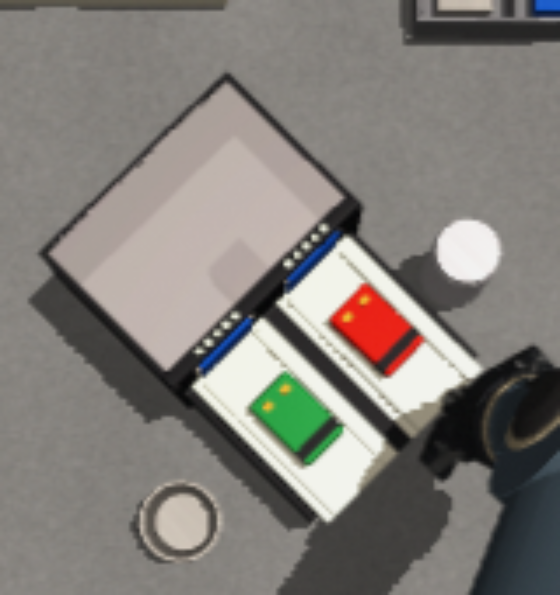

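View pics/side1.png

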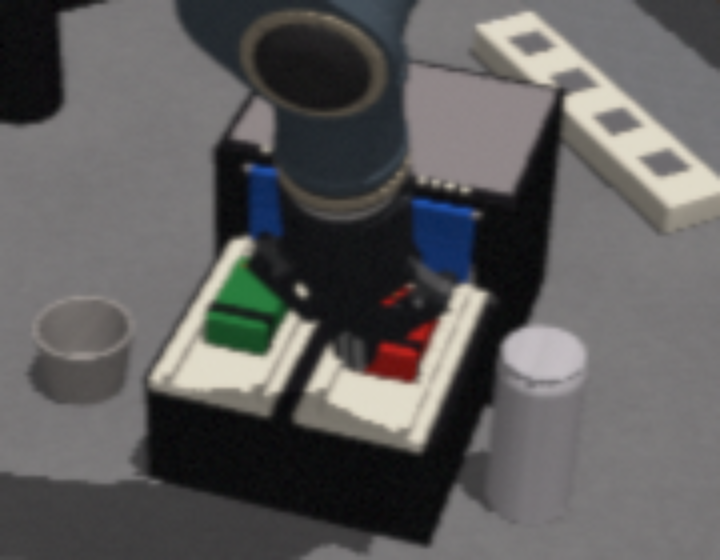

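View pics/wrist1.png

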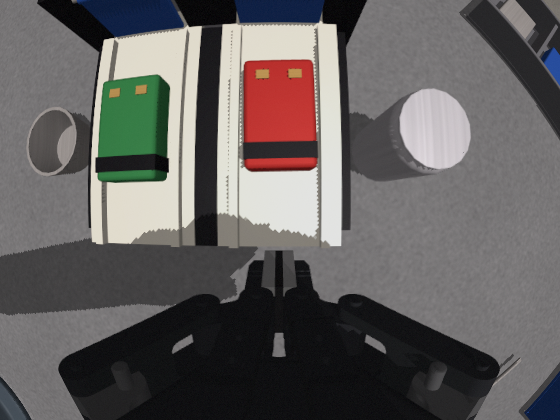

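Request:
{"op": "jog_arm", "data": {
  "plan": [
    [0, 0, -0.0375, 0, 0, 0],
    [0, 0, -0.0375, 0, 0, 0],
    [0.0118, 0.0118, 0, 0, 0, 0],
    [0.0118, 0.0118, 0, 0, 0, 0],
    [0.0118, 0.0118, 0, 0, 0, 0]
  ]
}}

```text
clock: 3.38
tool_pos: [0.6043, -0.0972, 0.1158]
ee_rot: [-2.878, -0.001, -0.788]
ft_force: [-0.5, -0.4, -0.2]
finger_gap: -0.0
```

Request:
{"op": "jog_arm", "data": {
  "plan": [
    [0.0094, 0.0094, 0, 0, 0, 0],
    [0.0094, 0.0094, 0, 0, 0, 0],
    [0.0094, 0.0094, 0, 0, 0, 0],
    [0.0094, 0.0094, 0, 0, 0, 0],
    [0.0094, 0.0094, 0, 0, 0, 0]
  ]
}}

```text
clock: 4.0
tool_pos: [0.6311, -0.0698, 0.1143]
ee_rot: [-2.88, 0.001, -0.79]
ft_force: [-0.8, -0.9, 1.4]
finger_gap: 0.0
```

```bash
cat > w.py <<'E'
from h import *
import sys
s=monitor.read_state(); print(s['clock'],s['tool_pos'],s['ee_rot'],s['ft_force'])
d=s['tool_pos'][:2]-np.array([.697,-.006]); print('box x,y(rel slide)',d@[.7096,.7046],d@[-.7046,.7096])
g=viewer.get_image('wrist'); cv2.imwrite(f'pics/wrist{sys.argv[1]}.png',g['color'][:,:,::-1])
E
python3 w.py 2
```

```text
4.0 [ 0.63113082 -0.0697574   0.11430772] [-2.87960665e+00  9.28529032e-04 -7.89527418e-01] [-0.76435661 -0.89635142  1.38375197]
box x,y(rel slide) -0.09166423602698491 0.0011691692411526838
```

View pics/wrist2.png

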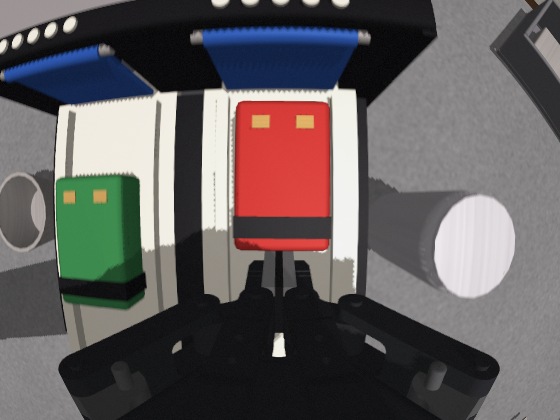

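Request:
{"op": "jog_arm", "data": {
  "plan": [
    [0.0106, 0.0106, -0.002, 0, 0, 0],
    [0.0106, 0.0106, -0.001, 0, 0, 0],
    [0.0106, 0.0106, 0, 0, 0, 0],
    [0.0106, 0.0106, 0, 0, 0, 0],
    [0.0106, 0.0106, 0, 0, 0, 0]
  ]
}}

```text
clock: 4.68
tool_pos: [0.663, -0.0376, 0.1124]
ee_rot: [-2.88, 0.001, -0.789]
ft_force: [-1.0, -1.4, 0.3]
finger_gap: -0.0
```

```bash
python3 w.py 3
```

```text
4.675 [ 0.66297274 -0.03755542  0.11242065] [-2.87958362e+00  1.15160011e-03 -7.89014866e-01] [-1.04251225 -1.37771083  0.29958319]
box x,y(rel slide) -0.046379691705612076 0.001583884108117955
```

View pics/wrist3.png

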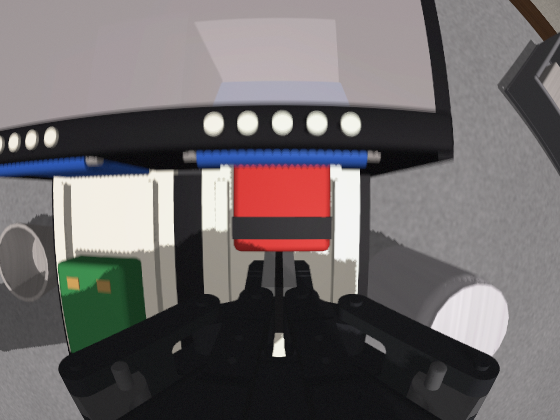

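Request:
{"op": "jog_arm", "data": {
  "plan": [
    [0.006, 0.006, 0, 0, 0, 0],
    [0.006, 0.006, 0, 0, 0, 0],
    [0.006, 0.006, 0, 0, 0, 0],
    [0.006, 0.006, 0, 0, 0, 0],
    [0, 0, 0, 0, 0, 0]
  ]
}}

```text
clock: 5.35
tool_pos: [0.6776, -0.0228, 0.1126]
ee_rot: [-2.879, 0.001, -0.788]
ft_force: [-0.3, 0.9, -0.2]
finger_gap: 0.0001
```

```bash
python3 w.py 4
```

```text
5.35 [ 0.6775696  -0.02282441  0.11261076] [-2.87863287e+00  8.77560218e-04 -7.88334340e-01] [-0.32068445  0.90843056 -0.18056273]
box x,y(rel slide) -0.02564229156385559 0.001752060947978026
```

View pics/wrist4.png

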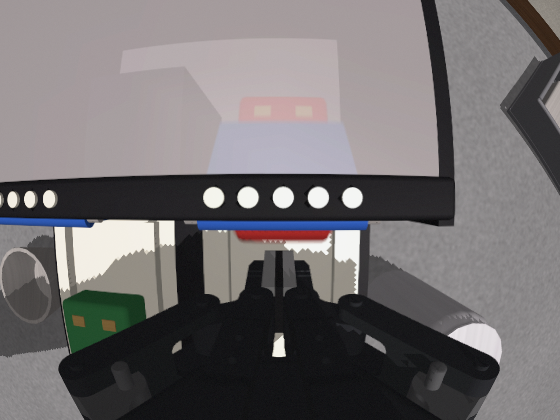

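Request:
{"op": "jog_arm", "data": {
  "plan": [
    [0, 0, 0, 0, 0, 0],
    [0, 0, 0, 0, 0, 0]
  ]
}}

```text
clock: 5.65
tool_pos: [0.677, -0.0238, 0.1126]
ee_rot: [-2.879, 0.001, -0.789]
ft_force: [-0.5, 0.5, -0.4]
finger_gap: 0.0003
```

```bash
python3 w.py 5
```

```text
5.65 [ 0.67698764 -0.02376399  0.11257041] [-2.87931475e+00  1.01269209e-03 -7.89494903e-01] [-0.46596501  0.53063953 -0.40260772]
box x,y(rel slide) -0.02671727846383686 0.0014953819513605963
```

View pics/wrist5.png

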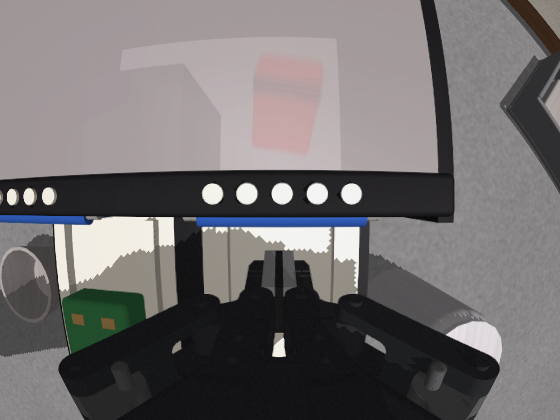

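The pack has dropped into the pit. It shows through the clear roof at about (287,105). I'll draw back now.

Request:
{"op": "jog_arm", "data": {
  "plan": [
    [-0.03, -0.03, 0, 0, 0, 0],
    [-0.04, -0.04, 0.01, 0, 0, 0],
    [-0.05, -0.05, 0.03, 0, 0, 0],
    [-0.05, -0.05, 0.05, 0, 0, 0],
    [-0.03, -0.03, 0.06, 0, 0, 0]
  ]
}}

```text
clock: 6.32
tool_pos: [0.5549, -0.1457, 0.203]
ee_rot: [-2.88, 0.002, -0.792]
ft_force: [0.9, -0.6, 0.2]
finger_gap: 0.0002
```

Request:
{"op": "jog_arm", "data": {
  "plan": [
    [-0.05, -0.05, 0.05, 0, 0, 0],
    [-0.05, -0.05, 0.05, 0, 0, 0],
    [0, -0.08, 0, 0, 0, 0],
    [0, 0, 0, 0, 0, 0],
    [0, 0, 0, 0, 0, 0]
  ]
}}

```text
clock: 6.95
tool_pos: [0.4969, -0.251, 0.2621]
ee_rot: [-2.879, 0.002, -0.789]
ft_force: [0.1, -0.1, -0.5]
finger_gap: 0.0001
```

```bash
python3 - <<'E'
from h import *
print(monitor.read_state()['tool_pos'])
for n in ('top','side'):
    g=viewer.get_image(n); im=g['color'][:,:,::-1]
    o=dict(np.load(n+'0.npz')); h=cv2.cvtColor(g['color'],cv2.COLOR_RGB2HSV).astype(int)
    for G,c in (('old',o['color']),('new',g['color'])):
        h=cv2.cvtColor(c,cv2.COLOR_RGB2HSV).astype(int)
        for nm,m in (('green',(h[...,0]>45)&(h[...,0]<80)&(h[...,1]>120)&(h[...,2]>50)),('blue',(h[...,0]>100)&(h[...,0]<130)&(h[...,1]>150)&(h[...,2]>50))):
            for k in comp(m,40):
                v,u=np.nonzero(k)
                if 240<u.mean()<340 and 150<v.mean()<230: print(n,G,nm,len(u),round(u.mean(),1),round(v.mean(),1))
    im=cv2.resize(im[90:260,190:350],None,fx=3.5,fy=3.5) if n=='top' else cv2.resize(im[130:270,220:400],None,fx=4,fy=4)
    cv2.imwrite(f'pics/{n}9.png',im)
E
```

```text
[ 0.49694027 -0.25099179  0.26214417]
top old green 258 272.6 207.6
top old blue 56 279.0 163.5
top old blue 62 253.8 188.5
top new green 258 272.6 207.6
top new blue 56 279.0 163.5
top new blue 65 253.9 188.3
side old green 173 284.2 202.4
side old green 115 279.0 212.3
side old blue 385 292.0 181.4
side old blue 398 327.1 188.7
side new green 82 277.3 212.6
side new blue 328 328.9 188.9
```

View pics/top9.png

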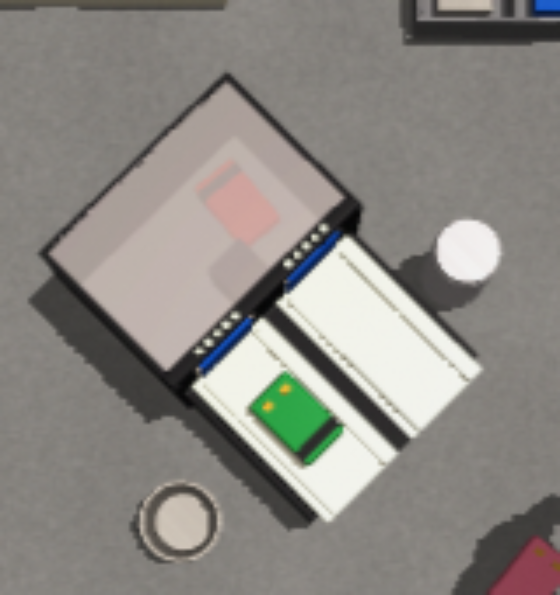

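View pics/side9.png

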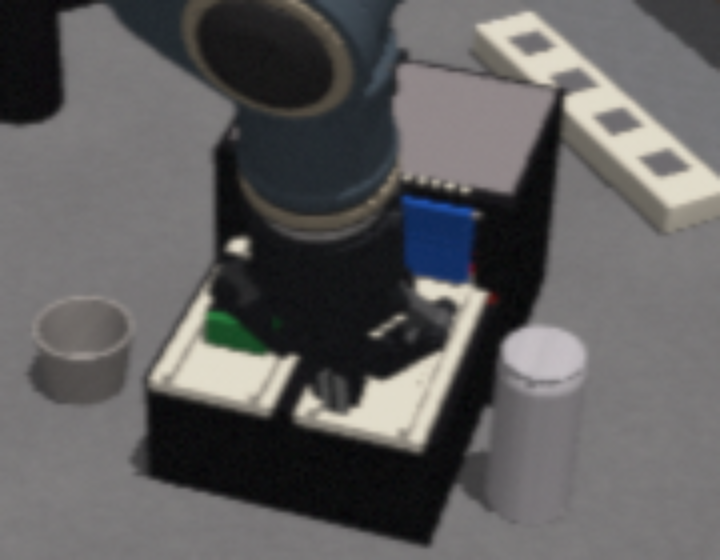

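The pack lies in the pit and the flap is shut. The side view has small red specks near (473,268) and (490,297), so I'll move the arm clear and check them.

Request:
{"op": "jog_arm", "data": {
  "plan": [
    [-0.03, -0.08, 0.03, 0, 0, 0],
    [-0.03, -0.08, 0.03, 0, 0, 0],
    [0, -0.08, 0, 0, 0, 0],
    [0, 0, 0, 0, 0, 0],
    [0, 0, 0, 0, 0, 0]
  ]
}}

```text
clock: 7.68
tool_pos: [0.4617, -0.394, 0.2978]
ee_rot: [-2.879, 0.003, -0.787]
ft_force: [-0.0, 0.3, 0.5]
finger_gap: 0.0001
```

```bash
python3 - <<'E'
from h import *
g=viewer.get_image('side'); im=g['color'][:,:,::-1]
cv2.imwrite('pics/side10.png',cv2.resize(im[150:240,270:390],None,fx=6,fy=6,interpolation=cv2.INTER_NEAREST))
hsv=cv2.cvtColor(g['color'],cv2.COLOR_RGB2HSV).astype(int)
m=((hsv[...,0]<8)|(hsv[...,0]>172))&(hsv[...,1]>120)&(hsv[...,2]>40)
for k in comp(m,1):
    v,u=np.nonzero(k)
    if 270<u.mean()<390 and 150<v.mean()<240: print(len(u),u.mean(),v.mean(),world(g,np.c_[u,v]).mean(0))
E
```

```text
(no output)
```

View pics/side10.png

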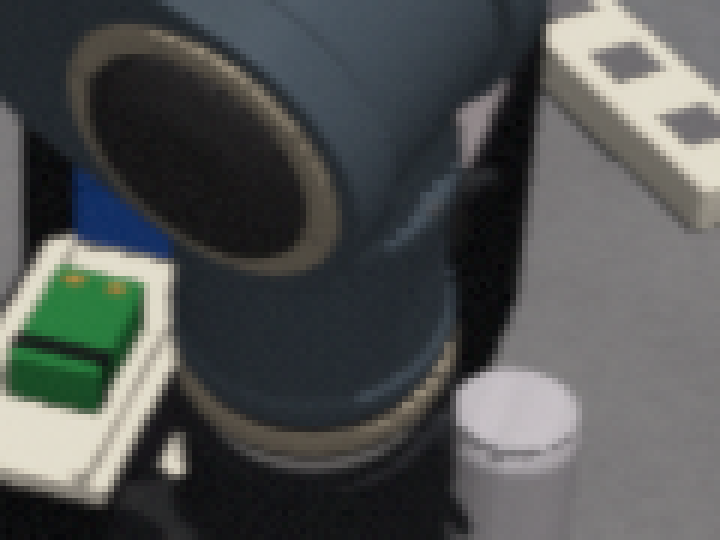

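Request:
{"op": "jog_arm", "data": {
  "plan": [
    [0, 0.08, 0.02, 0, 0, 0],
    [0, 0.08, 0.02, 0, 0, 0],
    [0, 0.08, 0.02, 0, 0, 0],
    [0, 0.08, 0.02, 0, 0, 0],
    [0, 0.08, 0, 0, 0, 0]
  ]
}}

```text
clock: 8.35
tool_pos: [0.4611, -0.1523, 0.3476]
ee_rot: [-2.877, -0.0, -0.786]
ft_force: [0.5, -0.1, -0.3]
finger_gap: 0.0
```

Request:
{"op": "jog_arm", "data": {
  "plan": [
    [0, 0.08, 0, 0, 0, 0.1],
    [0, 0.08, 0, 0, 0, 0.1],
    [0, 0.08, 0, 0, 0, 0.1],
    [0, 0.08, 0, 0, 0, 0.1],
    [0, 0.08, 0, 0, 0, 0.1]
  ]
}}

```text
clock: 8.98
tool_pos: [0.4596, 0.0874, 0.3468]
ee_rot: [-2.879, 0.001, -0.259]
ft_force: [0.5, 0.2, 1.3]
finger_gap: 0.0003
```

Request:
{"op": "jog_arm", "data": {
  "plan": [
    [0, 0.08, 0, 0, 0, 0.1],
    [0, 0.08, 0, 0, 0, 0.1],
    [0, 0.08, 0, 0, 0, 0.1],
    [0, 0.08, 0, 0, 0, 0.1],
    [0, 0, 0, 0, 0, 0]
  ]
}}

```text
clock: 9.6
tool_pos: [0.4581, 0.2818, 0.346]
ee_rot: [-2.879, 0.002, 0.164]
ft_force: [-0.7, -0.3, -0.2]
finger_gap: -0.0001
```

```bash
python3 - <<'E'
from h import *
g=viewer.get_image('side'); im=g['color'][:,:,::-1]
cv2.imwrite('pics/side11.png',cv2.resize(im[140:260,230:390],None,fx=5,fy=5,interpolation=cv2.INTER_NEAREST))
cv2.imwrite('pics/top11.png',viewer.get_image('top')['color'][:,:,::-1])
hsv=cv2.cvtColor(g['color'],cv2.COLOR_RGB2HSV).astype(int)
m=((hsv[...,0]<8)|(hsv[...,0]>172))&(hsv[...,1]>120)&(hsv[...,2]>40)
for k in comp(m,1):
    v,u=np.nonzero(k)
    if 270<u.mean()<390 and 150<v.mean()<240: print(len(u),u.mean(),v.mean(),world(g,np.c_[u,v]).mean(0))
E
```

```text
2 338.0 196.5 [ 0.72252045 -0.02735961  0.11998107]
6 342.8333333333333 204.16666666666666 [0.77215162 0.01932188 0.04227381]
```

View pics/side11.png

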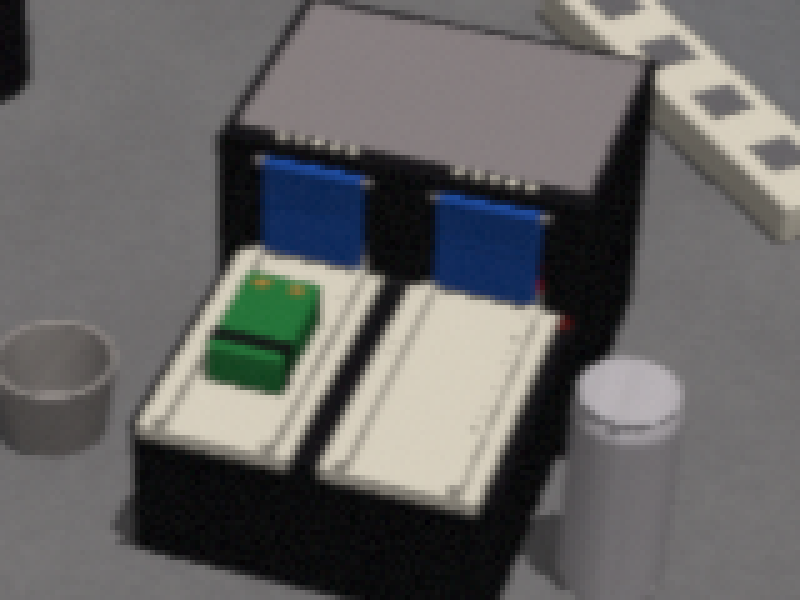

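View pics/top11.png

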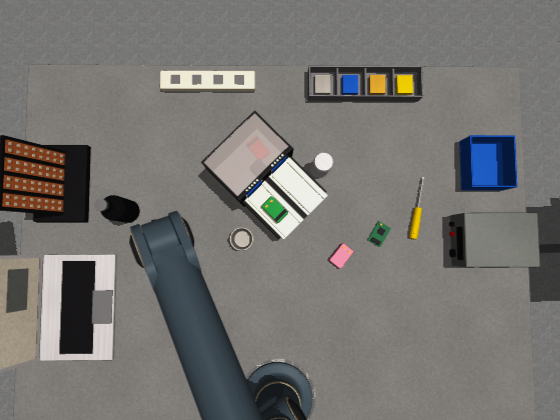

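```bash
python3 -c "
from h import *
print(ticket.job_done())"
```

```text
the job is handed in; nothing more can be done
None
```

I pushed the red pack along the right slide with closed fingertips, tilted 15°, until it opened its flap and tipped into the pit. I then drew the fingers back, moved the arm clear, and handed the job in at about 9.7 s on the clock.

- **Red pack:** in the last images it lies in the pit, visible through the clear roof about 70 mm behind the flap.
- **Flaps:** both hang shut. Right after the draw-back, the top view showed both within 0.2 pixel of where they started.
- **Green pack:** it did not move (same position in the top view). The can, tin and other objects look unchanged.
- **Forces:** no reading at the end of a move was above about 2 N.
- **Red specks:** the side view showed two small red specks near the box's right edge. The larger has depth readings inside the pit, about 40 mm above the table. The other is too small to place well. I took both to be the pack showing through narrow gaps.
- **Disagreement:** one estimate of the flap position, from the side camera, was about 10 mm off along the slide. I went with the depth and top-view values, which agreed with each other. The pack dropped about where they predicted.

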